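# Zero the bench comparator on its master, then gauge a brass spacer

### The job

Slide the comparator's carriage up to the steel master until the red needle stands in the green zone at the zero mark, and let go. Then put the master upright in the tray's blue cell and stand the brass spacer in its place, on the pad, against the steel anvil and pressed home against the red back stop with a gentle push of about 5 to 15 N, so that the needle comes back to zero without the carriage being touched again. Force nothing (under 20 N on the parts, needle never to the end of its travel), topple nothing, leave everything else alone.

Things in the scene. Friction and masses are not known exactly. Their poses are not given: they have to be found in the camera images.
- comparator: Bench comparator, fixed; grey base 15 mm thick, x -65 to 45, y -70 to 220 mm. Origin on the table under the seat: a part fully home has its axis at x = y = 0 and stands on the base's flat top (pad, z = 15 mm). x: way in, from the open mouth (free of the spindle at x = -36 mm) to the red back stop; nothing else is on the pad there. y: from anvil to spindle and carriage.
- anvil: Steel anvil block, fixed on the base. Origin at the seat on the pad, axes as the comparator. Flat face at y = -15 mm, from x = -57 to +17 mm, 30 mm high: also the guide along which a part slides in.
- back_stop: Small red block, fixed on the base. Origin at the seat on the pad, axes as the comparator. Face at x = +15 mm, 26 mm wide and 26 mm high.
- spindle: Sprung steel spindle of the carriage facing the anvil: 12 mm rod, ball end of 20 mm diameter, axis at comparator x = 0, 18 mm above the pad. Yields 10 mm away from the anvil: 0.8 N at first, 0.5 N more per mm. The ball's tip lies 35 mm along +y and 18 mm above this origin. A round part slid in along the anvil wedges it aside.
- needle (a joint): Red needle of the white dial on the carriage, rad: 0 = spindle fully out, at rest; 0.25 rad per mm that the spindle is pushed in, clockwise from above. 1.25 = on the long zero mark (5 mm in); green zone 1.05 to 1.45; 2.5 = end of travel.
- carriage_grip (a point): In the orange upright handle of the blue carriage, 10 mm below its top. Handle 16 mm along comparator y, 24 mm along x, top 85 mm above the table; dial and needle top 52 mm, its housing ends 43 mm from the handle. Carriage slides along y (-y = to the anvil), 35 mm in all, held by about 8 N of friction. Starts with the spindle 4 to 20 mm clear of the master.
- master: Master: bright steel cylinder 30 mm diameter, 70 mm tall, with a blue band near its top. Origin at the centre of its underside, z up. It starts home in the comparator's seat.
- spacer: The part to be gauged: brass sleeve 30 mm diameter, 70 mm tall, same diameter as the master. Origin at the centre of its underside, z up. It starts upright in one of the two yellow end cells of the tray.
- tray: Yellow tray, fixed, 186 by 66 mm, with three cells in a row along its x at x = -60, 0 and +60 mm, each about 56 by 58 mm inside; floor 4 mm thick, walls 12 mm high above the table. The middle cell has a blue floor and belongs to the master. Origin under its middle on the table.
- plastic_sleeve: Bystander in the other end cell: black plastic sleeve, 30 mm diameter, 50 mm tall; origin at the centre of its underside. Leave it there.
- screwdriver: Bystander: red screwdriver, 170 mm long, lying on the table beyond the tray and comparator. Leave it alone.
- glue_bottle: Bystander: white bottle, 40 mm diameter, 110 mm tall, on the left. Leave it alone.
- tape_reel: Bystander: green ring, 70 mm across, 24 mm high, on the left. Leave it alone.
Mind the look-alikes: they are no part of the job. Leave any orange look-alike of the master alone.

How it is judged:
By the outcome, as a careful person would: the job done as asked, in the order asked, and still so for the second after the job is handed in, with the robot touching nothing.
It also fails if it takes over 72 s, if anything falls off the work surface, if the arm or the gripper's body presses on something with over 40 N, if the wrist force passes 120 N, or if a joint passes its speed limit or range.

### The arm

A 7-joint arm with a two-finger parallel gripper is mounted at the origin on the work surface. World frame = base frame: x ahead of the robot, y to its left, z up, the work surface at z = 0. Lengths are in m, angles in rad, forces in N, time in s.
With the tool pointing down it reaches from about 0.4 to 0.85 m from the base axis. Payload 10.4 kg.
Tool frame: the origin (TCP) lies on the centre line of the jaws, within the pads' length; the fingertips stand 11 mm ahead of it and the grasp point (between the pads) lies 8 mm behind it (tip_reach is the distance from the TCP to the fingertips, in m); z points along the fingers, y is the line along which they close (so a half turn about z gives the same grasp; the last joint's range is limited). The gripper opens to 85 mm and grips with 20 to 120 N. Pads are 22 mm wide; open, the fingers measure 114 mm over their backs; the gripper's body (76 mm by 85 mm) begins 54 mm behind the grasp point. The pads swing forward as they close: fully open they stand 13 mm farther back than shut.
Start: joints at [1.152, 0.332, -0.065, 1.46, 0.022, 1.35, -0.088], TCP at [0.241, -0.577, 0.212] pointing down, gripper open.
Joint ranges: [-2.6, 2.6], [-0.5, 2.12], [-1.47, 1.34], [0.16, 2.42], [-1.27, 4.41], [0.06, 2.06], [-2.6, 2.6]. Speed limits (rad/s): [2.22, 2.22, 2.79, 2.79, 3.14, 3.14, 3.14].

### API

Orientations are given as a unit quaternion [x, y, z, w].
In Python, from workcell import get_obs, camera, hand_in, tip_reach gives the robot as it stands. The module is installed in compiled form; this text tells all that it offers.
- The arm moves only by the tool move_arm, never from a script. Its argument "plan" is a list of rows, each an object with "delta_pos": the shift along the tool's x, y, z in parts of the range, where 1.0 means 0.5 m, a list of three; "turn": the turn, a rotation vector about the tool's x, y, z in normalised numbers (1 is 180 degrees), a list of three; "fingers": the closure, from 0 (fully open) to 1 (shut). A call has 1 to 12 rows; each row is the pose to reach, as a shift and turn from the pose commanded when the call began, along the tool's axes at that moment; what a row does not reach only later rows make up. A row lasts 1/8 s, in which the tool goes at most 62.5 mm and 10.7 degrees, less where a joint would pass 70% of its speed; a pose out of reach is approached as far as the arm can. No shift or turn number may pass 1 either way. A call with a gripper value outside its range is refused whole. The fingers move at their own pace and stop on an object; "force" is the grip in N (left out, the last holds). Time passes only in rows, so rows that repeat a pose let the fingers close. It gives the time, the measured TCP pose, the force, the opening and the grip force at its end, in the units of the state.
- get_obs(): the state, without advancing time (a new reading comes with each control period).
- camera(name): name is "side" or "top" or "wrist"; returns a dict with "color" (480x640x3 uint8, red, green, blue), "range_z" (480x640 float32, m along the optical axis (not along the pixel's ray), 0 where there is no reading), "fx", "fy", "cx", "cy" (pixels), "R" (3x3) and "t" (3): a world point X has camera coordinates R X + t; the wrist camera has in their place "tool_from_camera" (4x4, takes a point from camera to tool coordinates, whose origin is the TCP and whose axes are the flange's). Camera axes: x right, y down, z forward; pixel columns grow to the right and rows downward; lengths in m; the calibration is good to about 2 mm. A picture is of the moment at which its call begins: read the wrist's pose just before it.
- hand_in(): hands the job in; it is judged then, once.
The state is a dict: "clock": time; "joint_pos": joint angles; "joint_velocities": joint speeds; "tau": joint torques, N m; "position": TCP position; "ee_rot": TCP orientation; "ft_force": force on the tool from outside, world axes, zero at the start; "torque": the same for the moment, N m; "grip_width": opening from 0.0 (shut) to 1.0 (fully open); "grasp_force": force on a finger pad.
Only numpy, scipy, OpenCV 4.12 (cv2) and the standard library are available. Lean on these libraries where they do the work, as an engineer would, in place of code of your own. Each camera call takes 0.05 s, during which the arm holds its last target. There are 200 camera calls.

## Working session

There is one attempt and no reset: what is moved stays moved. The work goes in short steps, Python scripts to look and compute and a tool call to move; the robot and the scene stay as the last step left them, time stands still between calls to the robot, and variables do not carry over. Pictures are saved under pics/ and viewed, at most 12 in all, crops included, and the job is handed in when it is done.

Besides the shell and the picture viewer there is one more tool, called as name(argument=value, ...), one argument or row to a line, values as JSON. move_arm: Moves the arm, as the interface text tells. Its arguments: {"type":"object","properties":{"plan":{"type":"array","items":{"type":"object","properties":{"delta_pos":{"type":"array","items":{"type":"number"}},"turn":{"type":"array","items":{"type":"number"}},"fingers":{"type":"number"}}}},"force":{"type":"number"}},"required":["plan"]}

```bash
mkdir -p pics; cat > h.py <<'E'
import numpy as np, cv2
from workcell import get_obs, camera, hand_in, tip_reach
def snap(n,f):
    c=camera(n); np.savez(''+f+'.npz',**c); cv2.imwrite('pics/'+f+'.png',c['color'][:,:,::-1]); return c
def world(c,u,v,z=None):
    """pixel to world, by range or on plane z"""
    R=np.array(c['R']);t=np.array(c['t']); d=np.array([(u-c['cx'])/c['fx'],(v-c['cy'])/c['fy'],1.])
    C=-R.T@t; w=R.T@d
    s=c['range_z'][int(round(v)),int(round(u))] if z is None else (z-C[2])/w[2]
    return C+s*w
E
python3 - <<'E'
from h import *
o=get_obs(); print(o,tip_reach)
c=snap('top','top0'); print(c['R'],c['t'],c['fx']); snap('side','side0')
E
```

```text
{'clock': 0.0, 'joint_pos': array([ 1.15241418,  0.33284571, -0.06468825,  1.46096552,  0.02157737,
        1.34993154, -0.08852329]), 'joint_velocities': array([ 0.00061468, -0.00038707, -0.0004425 , -0.00218302, -0.0010615 ,
        0.00105133,  0.0009492 ]), 'tau': array([ 8.18339340e-04, -6.25458741e+01,  4.96868638e-02, -3.91610670e+01,
        1.62232609e-02,  9.98530712e-03, -5.74122441e-05]), 'position': array([ 0.24078496, -0.57629441,  0.21082071]), 'ee_rot': array([ 9.80484875e-01,  1.96593183e-01, -1.68677545e-04, -7.08023092e-04]), 'ft_force': array([-0.60482136,  0.50662621,  0.14277864]), 'torque': array([ 0.02333268, -0.00598464, -0.01580668]), 'grasp_force': 0.0, 'grip_width': 1.003029438323949} 0.011
[[-0.01005447 -0.9999431  -0.00356494]
 [-0.99236903  0.01041633 -0.12286254]
 [ 0.12289269  0.00230241 -0.99241729]] [0.05515811 0.55310469 1.09703634] 594.5756628003048
```

View pics/top0.png

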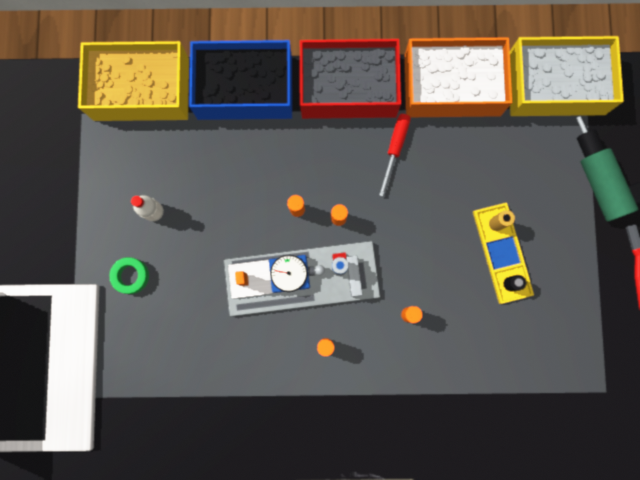

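View pics/side0.png

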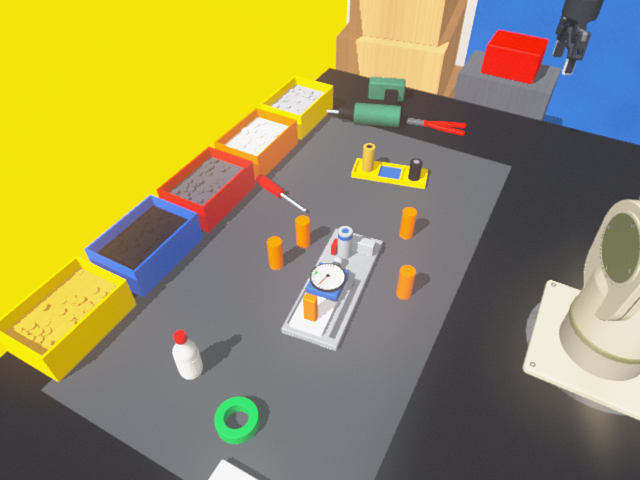

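The top view shows the comparator at about (225–380, 242–315) px, with the master at (340,265). The tray is at (503,253), with the spacer at (503,218) and the black sleeve at (515,283). Orange look-alikes stand at (296,205), (340,214), (413,314) and (325,347).

```bash
python3 - <<'E'
from h import *
i=cv2.imread('pics/top0.png')
a=cv2.resize(i[195:325,215:390],None,fx=4,fy=4,interpolation=cv2.INTER_CUBIC)
cv2.imwrite('pics/c1.png',a)
a=cv2.resize(i[195:310,460:545],None,fx=5,fy=5,interpolation=cv2.INTER_CUBIC)
cv2.imwrite('pics/c2.png',a)
E
```

```text
(no output)
```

View pics/c1.png

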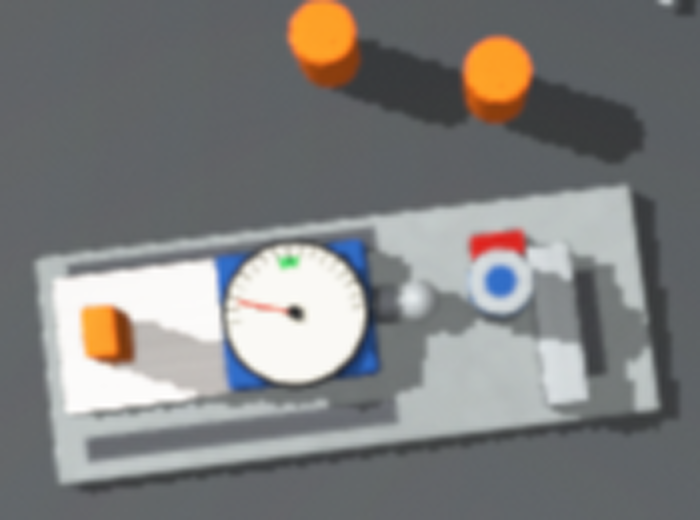

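View pics/c2.png

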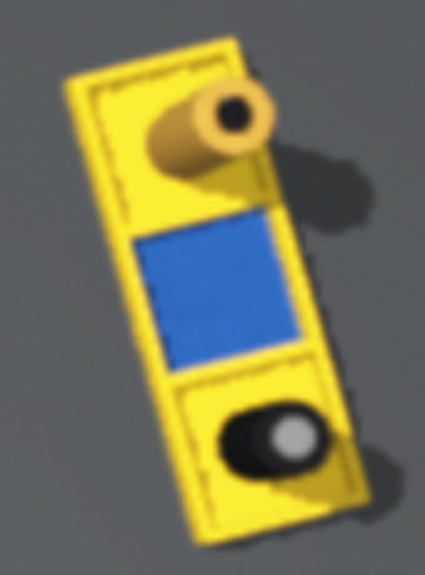

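The crops show:
- **Base corners (c1):** (38,260), (628,186), (660,410), (60,484).
- **Master and handle (c1):** master top at (501,283), handle top at about (99,333).
- **Tray corners (c2):** (65,82), (236,38), (370,500), (198,545).
- **Parts in the tray (c2):** spacer top at (234,115), sleeve top at (294,438).

```bash
python3 - <<'E'
from h import *
c=dict(np.load('top0.npz'))
def p(x,y,s,u0,v0,z): return world(c,u0+(x+.5)/s-.5,v0+(y+.5)/s-.5,z)
def fit(L,W):
    L=np.array(L)/1000;W=np.array(W)[:,:2];lm=L.mean(0);wm=W.mean(0)
    U,S,V=np.linalg.svd((L-lm).T@(W-wm));R=V.T@np.diag([1,np.sign(np.linalg.det(V.T@U.T))])@U.T
    t=wm-R@lm; return R,t,(L@R.T+t-W)*1e3
R,t,e=fit([[45,220],[45,-70],[-65,-70],[-65,220]],[p(x,y,4,215,195,.015) for x,y in [(38,260),(628,186),(660,410),(60,484)]])
print('comp',t,np.degrees(np.arctan2(R[1,0],R[0,0])),e.round(1).tolist())
for n,q in dict(master=p(501,283,4,215,195,.085),handle=p(99,333,4,215,195,.085)).items(): print(n,q, R.T@(q[:2]-t))
o=[p(322,33,4,215,195,.07),p(498,70,4,215,195,.07)]
for q in o+[world(c,414,314,.07),world(c,325,347,.07)]: print('orange',q,(R.T@(q[:2]-t)*1e3).round())
R2,t2,e=fit([[93,33],[93,-33],[-93,-33],[-93,33]],[p(x,y,5,460,195,.012) for x,y in [(65,82),(236,38),(370,500),(198,545)]])
print('tray',t2,np.degrees(np.arctan2(R2[1,0],R2[0,0])),e.round(1).tolist())
for n,q in dict(sp=p(234,115,5,460,195,.074),sl=p(294,438,5,460,195,.054)).items(): print(n,q, R2.T@(q[:2]-t2))
from scipy.spatial.transform import Rotation as Ro
o=get_obs();print(Ro.from_quat(o['ee_rot']).as_matrix().round(4).tolist(),camera('wrist')['tool_from_camera'].round(3).tolist())
for (u,v) in [(339,265),(503,218)]: print(world(c,u,v))
E
```

```text
comp [0.50759273 0.02288601] 6.5154200435308365 [[0.8, 1.5], [0.7, -1.4], [-0.4, -0.7], [-1.1, 0.6]]
master [0.50705717 0.02343764 0.085     ] [-0.00046951  0.00060884]
handle [0.4863131  0.20506191 0.085     ] [-0.00047058  0.1834139 ]
orange [0.62567922 0.10472095 0.07      ] [127.  68.]
orange [0.60737608 0.02320655 0.07      ] [ 99. -11.]
orange [ 0.41847517 -0.11020153  0.07      ] [-104. -122.]
orange [0.36101795 0.05185487 0.07      ] [-142.   45.]
tray [ 0.53526176 -0.29389022] 13.51296484580898 [[0.9, -1.5], [-0.4, 1.8], [-0.8, 1.1], [0.3, -1.4]]
sp [ 0.59313843 -0.28482937  0.074     ] [ 0.05839168 -0.00471376]
sl [ 0.47505347 -0.30740482  0.054     ] [-0.06169945  0.00092812]
[[0.9227, 0.3856, -0.0005], [0.3856, -0.9227, 0.0011], [-0.0001, -0.0013, -1.0]] [[-0.001, -0.952, -0.306, 0.08], [1.0, -0.001, -0.001, -0.0], [0.0, -0.306, 0.952, -0.162], [0.0, 0.0, 0.0, 1.0]]
[0.50763513 0.02503857 0.0863643 ]
[ 0.59270576 -0.27898734  0.07249525]
```

```bash
cat >> h.py <<'E'
from scipy.spatial.transform import Rotation as Ro
CY,CT=np.radians(6.5),np.array([.5075,.0232]); TY,TT=np.radians(13.5),np.array([.5353,-.2939])
def comp(x,y): return CT+Ro.from_euler('z',CY).as_matrix()[:2,:2]@[x/1e3,y/1e3]
def tray(x,y): return TT+Ro.from_euler('z',TY).as_matrix()[:2,:2]@[x/1e3,y/1e3]
def to(xy,z,yaw):
    """shift and turn, in tool axes, from the measured pose to TCP (xy,z), tool x at yaw degrees, pointing down"""
    o=get_obs();R=Ro.from_quat(o['ee_rot']);T=Ro.from_euler('z',yaw,degrees=True)*Ro.from_euler('x',180,degrees=True)
    print('d',R.inv().apply(np.r_[xy,z]-o['position']).round(4),'turn',(R.inv()*T).as_rotvec().round(4),'ft',o['ft_force'].round(2),'w',o['grip_width'],'t',o['clock'])
E
python3 - <<'E'
from h import *
print(comp(0,183.4)); to([.5,-.2],.21,6.5); to(comp(0,183.4),.16,6.5)
E
```

```text
[0.48673853 0.20542108]
d [ 0.3842 -0.2474  0.0013] turn [-1.100e-03  2.000e-04  2.823e-01] ft [0.24 0.02 0.26] w 1.0051832650784378 t 0.15
d [ 0.5283 -0.6265  0.0517] turn [-1.100e-03  2.000e-04  2.823e-01] ft [0.24 0.02 0.26] w 1.0051832650784378 t 0.15
```

Units first: shifts go in shares of 0.5 m and turns go in shares of 180 degrees. So -0.48 m is -0.96, -0.16 m is -0.32, 0.21 rad is 0.0668.

move_arm(
  plan=[
    {"delta_pos":[0.1,-0.06,0],"turn":[0,0,0.0223],"fingers":0.4},
    {"delta_pos":[0.2,-0.13,0],"turn":[0,0,0.0446],"fingers":0.4},
    {"delta_pos":[0.3,-0.2,0],"turn":[0,0,0.0668],"fingers":0.4},
    {"delta_pos":[0.4,-0.26,0],"turn":[0,0,0.0898],"fingers":0.4},
    {"delta_pos":[0.5,-0.32,0],"turn":[0,0,0.0898],"fingers":0.4},
    {"delta_pos":[0.6,-0.4,0],"turn":[0,0,0.0898],"fingers":0.4},
    {"delta_pos":[0.7,-0.46,0],"turn":[0,0,0.0898],"fingers":0.4},
    {"delta_pos":[0.768,-0.56,0],"turn":[0,0,0.0898],"fingers":0.4},
    {"delta_pos":[0.82,-0.66,0],"turn":[0,0,0.0898],"fingers":0.4},
    {"delta_pos":[0.86,-0.76,0],"turn":[0,0,0.0898],"fingers":0.4},
    {"delta_pos":[0.9,-0.86,0],"turn":[0,0,0.0898],"fingers":0.4},
    {"delta_pos":[0.94,-0.96,0],"turn":[0,0,0.0898],"fingers":0.4},
  ],
  force=25,
)

```text
clock: 1.65
position: [0.4892, 0.049, 0.2116]
ee_rot: [0.998, 0.057, 0.0, 0.0]
ft_force: [1.2, -0.9, 0.3]
grip_width: 0.597
grasp_force: 0.0
```

```bash
python3 - <<'E'
from h import *
to(comp(0,183.4),.14,6.5)
E
```

```text
d [ 0.0153 -0.1557  0.0715] turn [ 0.0004 -0.0001  0.0002] ft [ 1.16 -0.9   0.32] w 0.5969894594765495 t 1.65
```

To row units: -0.155 m is -0.31, -0.14 m is -0.28.

move_arm(
  plan=[
    {"delta_pos":[0.01,-0.1,0.04],"turn":[0,0,0],"fingers":0.5},
    {"delta_pos":[0.02,-0.2,0.1],"turn":[0,0,0],"fingers":0.5},
    {"delta_pos":[0.03,-0.28,0.12],"turn":[0,0,0],"fingers":0.5},
    {"delta_pos":[0.03,-0.31,0.14],"turn":[0,0,0],"fingers":0.5},
    {"delta_pos":[0.03,-0.31,0.14],"turn":[0,0,0],"fingers":0.5},
  ],
)

```text
clock: 2.28
position: [0.486, 0.204, 0.1408]
ee_rot: [0.998, 0.058, -0.001, -0.0]
ft_force: [-0.7, -0.3, -0.7]
grip_width: 0.497
grasp_force: 0.0
```

```bash
python3 - <<'E'
from h import *
to(comp(0,183.4),.069,6.5)
o=get_obs();np.savez('wp.npz',p=o['position'],q=o['ee_rot']);snap('wrist','w1')
E
```

```text
d [ 0.0011 -0.0013  0.0718] turn [-0.0002  0.0018  0.0028] ft [-0.66 -0.34 -0.66] w 0.4974705942642718 t 2.275
```

View pics/w1.png

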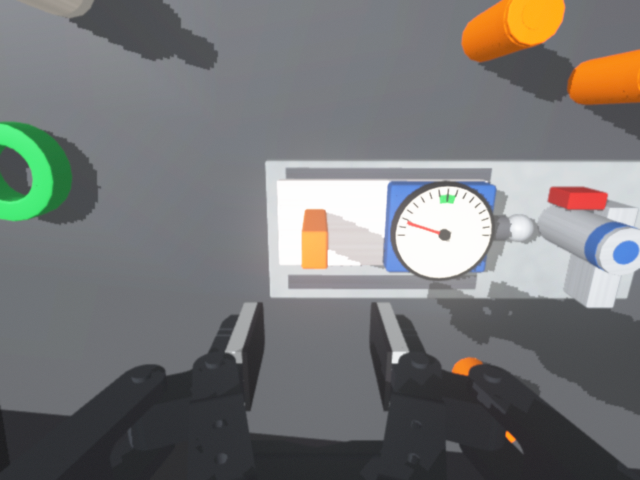

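The wrist view shows the handle top centred at about (314.5,251), between the fingers. The ball is at (520,228) and the master is leaning away at (600,240). The needle is at rest.

```bash
python3 - <<'E'
from h import *
c=dict(np.load('w1.npz'));w=np.load('wp.npz');M=c['tool_from_camera'];R=Ro.from_quat(w['q'])
def ww(u,v,z):
    d=M[:3,:3]@[(u-c['cx'])/c['fx'],(v-c['cy'])/c['fy'],1];d=R.apply(d);C=R.apply(M[:3,3])+w['p']
    p=C+(z-C[2])/d[2]*d; return p[:2],(Ro.from_euler('z',-CY).as_matrix()[:2,:2]@(p[:2]-CT)*1e3).round(1)
for u,v,z in [(314.5,251,.085),(520,228,.033),(534,228,.033),(625,252,.085),(268,161,.015),(271,298,.015),(444,235,.052)]: print(ww(u,v,z))
to(comp(0,183.4),.069,6.5)
E
```

```text
(array([0.49042092, 0.2063236 ]), array([  3.8, 183.9]))
(array([0.5067312 , 0.06090168]), array([ 3.5, 37.5]))
(array([0.50788277, 0.0509822 ]), array([ 3.5, 27.6]))
(array([0.51084179, 0.02509766]), array([3.5, 1.5]))
(array([0.5307998 , 0.24513647]), array([ 48.3, 217.9]))
(array([0.42245275, 0.23433046]), array([-60.6, 219.4]))
(array([0.50027639, 0.12068158]), array([ 3.9, 97.7]))
d [ 0.0005 -0.0026  0.0723] turn [0.0003 0.001  0.001 ] ft [-0.08 -0.17  0.04] w 0.5023099119903646 t 2.325
```

To row units: 0.071 m is 0.142, -0.002 m is -0.004.

move_arm(
  plan=[
    {"delta_pos":[0.004,-0.004,0.06],"turn":[0,0,0],"fingers":0.5},
    {"delta_pos":[0.004,-0.004,0.12],"turn":[0,0,0],"fingers":0.5},
    {"delta_pos":[0.004,-0.004,0.142],"turn":[0,0,0],"fingers":0.5},
    {"delta_pos":[0.004,-0.004,0.142],"turn":[0,0,0],"fingers":0.8},
    {"delta_pos":[0.004,-0.004,0.142],"turn":[0,0,0],"fingers":0.9},
    {"delta_pos":[0.004,-0.004,0.142],"turn":[0,0,0],"fingers":1},
    {"delta_pos":[0.004,-0.004,0.142],"turn":[0,0,0],"fingers":1},
    {"delta_pos":[0.004,-0.004,0.142],"turn":[0,0,0],"fingers":1},
  ],
  force=25,
)

```text
clock: 3.32
position: [0.4887, 0.2054, 0.0708]
ee_rot: [0.998, 0.057, 0.0, 0.0]
ft_force: [0.3, -0.4, -1.1]
grip_width: -0.001
grasp_force: 0.0
```

```bash
python3 - <<'E'
from h import *
o=get_obs();print(o['grip_width'],o['ft_force'],o['position'])
a=snap('side','s2')['color'][200:360,260:420,::-1]
b=snap('wrist','w2')['color'][:,:,::-1]
a=cv2.resize(a,None,fx=2.5,fy=2.5); b=cv2.resize(b,(400,300)); a=a[:400,:400]
cv2.imwrite('pics/v2.png',np.hstack([a,np.vstack([b,np.zeros((100,400,3),np.uint8)])]))
E
```

```text
-0.0013461829363088922 [ 0.29173802 -0.40397534 -1.13146506] [0.48874834 0.20535938 0.07078916]
```

View pics/v2.png

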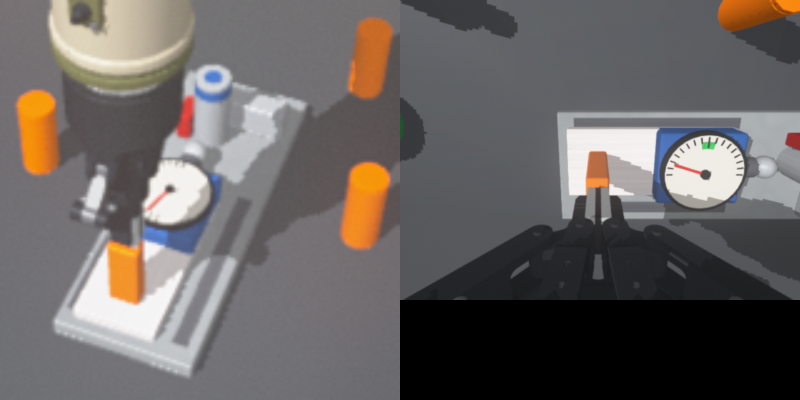

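The fingers seem to be shut at the near side of the handle instead of around it. I'll measure that with the depth image.

```bash
python3 - <<'E'
from h import *
c=dict(np.load('w2.npz'));o=get_obs();M=c['tool_from_camera'];R=Ro.from_quat(o['ee_rot'])
for u in (305,318,330):
  for v in range(235,400,12):
    s=c['range_z'][v,u]; p=M[:3,:3]@[(u-c['cx'])/c['fx']*s,(v-c['cy'])/c['fy']*s,s]+M[:3,3]; w=R.apply(p)+o['position']
    print(u,v,c['color'][v,u],(p*1e3).round(),(w*1e3).round())
a=cv2.imread('pics/w2.png')[200:420,200:440];cv2.imwrite('pics/v3.png',cv2.resize(a,None,fx=2.5,fy=2.5))
E
```

```text
305 235 [242 239 239] [18. -7. 46.] [505. 214.  25.]
305 247 [188 110  69] [14. -7. 36.] [502. 214.  35.]
305 259 [186 109  69] [14. -6. 17.] [502. 213.  53.]
305 271 [186 109  67] [14. -6.  1.] [502. 213.  69.]
305 283 [190 108  64] [ 14.  -5. -12.] [502. 212.  83.]
305 295 [248 147  65] [ 10.  -5. -15.] [498. 212.  86.]
305 307 [142 140 141] [ 12.  -5. -30.] [500. 212. 101.]
305 319 [140 138 138] [ 12.  -5. -38.] [500. 211. 109.]
305 331 [137 138 138] [ 12.  -4. -48.] [501. 211. 118.]
305 343 [134 135 136] [ 12.  -4. -54.] [500. 211. 125.]
305 355 [48 48 49] [ 13.  -4. -62.] [501. 211. 133.]
305 367 [47 47 50] [ 13.  -4. -68.] [501. 211. 139.]
305 379 [35 37 39] [ 13.  -4. -74.] [501. 210. 144.]
305 391 [30 32 35] [ 11.  -4. -76.] [499. 210. 146.]
318 235 [243 239 239] [17.  0. 46.] [506. 207.  24.]
318 247 [182 109  70] [14.  0. 36.] [502. 207.  35.]
318 259 [183 109  69] [14.  0. 18.] [502. 207.  53.]
318 271 [183 108  68] [14.  0.  1.] [503. 207.  69.]
318 283 [188 108  65] [ 13.   0. -11.] [502. 207.  81.]
318 295 [246 144  63] [ 10.   0. -15.] [499. 206.  86.]
318 307 [70 62 6
[... 467 characters left out ...]
7 [160 124 108] [13.  7. 40.] [502. 200.  31.]
330 259 [159 100  71] [13.  6. 19.] [503. 201.  52.]
330 271 [170 102  67] [14.  5.  1.] [503. 201.  70.]
330 283 [181 105  65] [ 14.   5. -11.] [503. 202.  82.]
330 295 [243 141  63] [  9.   5. -14.] [498. 201.  84.]
330 307 [141 140 140] [ 12.   5. -29.] [501. 202.  99.]
330 319 [139 138 138] [ 12.   4. -39.] [501. 203. 110.]
330 331 [137 137 137] [ 12.   4. -47.] [501. 203. 118.]
330 343 [135 136 136] [ 12.   4. -54.] [501. 203. 125.]
330 355 [49 48 50] [ 13.   3. -62.] [502. 203. 133.]
330 367 [46 47 49] [ 13.   3. -68.] [502. 204. 139.]
330 379 [43 43 46] [ 13.   3. -74.] [502. 204. 144.]
330 391 [33 34 36] [ 12.   3. -77.] [501. 204. 148.]
```

View pics/v3.png

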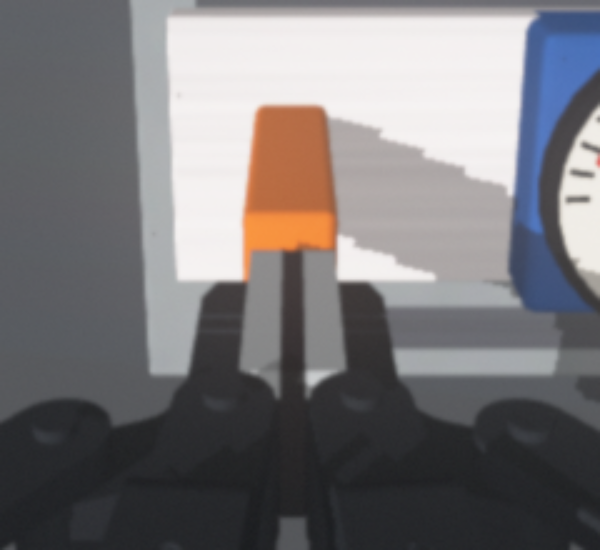

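The depth image shows the real fingertips about 25 mm behind the reported TCP, while the text puts them 11 mm ahead. The handle top measures z = 85 mm, as stated. The fingers therefore closed above the handle. I'll open and go 36 mm lower, and use this corrected tip from now on.

To row units: 0.034 m is 0.068, 0.024 m is 0.048.

move_arm(
  plan=[
    {"delta_pos":[0.002,0,0],"turn":[0,0,0],"fingers":0.5},
    {"delta_pos":[0.002,0,0],"turn":[0,0,0],"fingers":0.5},
    {"delta_pos":[0.002,0,0],"turn":[0,0,0],"fingers":0.5},
    {"delta_pos":[0.002,0,0.024],"turn":[0,0,0],"fingers":0.5},
    {"delta_pos":[0.002,0,0.048],"turn":[0,0,0],"fingers":0.5},
    {"delta_pos":[0.002,0,0.068],"turn":[0,0,0],"fingers":0.5},
    {"delta_pos":[0.002,0,0.068],"turn":[0,0,0],"fingers":0.7},
    {"delta_pos":[0.002,0,0.068],"turn":[0,0,0],"fingers":0.8},
    {"delta_pos":[0.002,0,0.068],"turn":[0,0,0],"fingers":0.9},
    {"delta_pos":[0.002,0,0.068],"turn":[0,0,0],"fingers":0.9},
  ],
  force=25,
)

```text
clock: 4.68
position: [0.4898, 0.2057, 0.0368]
ee_rot: [0.998, 0.057, 0.0, -0.0]
ft_force: [-0.4, 1.9, -1.2]
grip_width: 0.182
grasp_force: 28.5
```

move_arm(
  plan=[
    {"delta_pos":[0,0.006,0],"turn":[0,0,0],"fingers":0.9},
    {"delta_pos":[0,0.012,0],"turn":[0,0,0],"fingers":0.9},
    {"delta_pos":[0,0.018,0],"turn":[0,0,0],"fingers":0.9},
    {"delta_pos":[0,0.024,0],"turn":[0,0,0],"fingers":0.9},
    {"delta_pos":[0,0.029,0],"turn":[0,0,0],"fingers":0.9},
    {"delta_pos":[0,0.029,0],"turn":[0,0,0],"fingers":0.9},
    {"delta_pos":[0,0.029,0],"turn":[0,0,0],"fingers":0.9},
  ],
)

```text
clock: 5.55
position: [0.4913, 0.1927, 0.0369]
ee_rot: [0.998, 0.057, 0.0, -0.001]
ft_force: [0.8, 6.5, -3.2]
grip_width: 0.184
grasp_force: 28.2
```

```bash
cat >> h.py <<'E'
def needle(f,box=None):
    """red needle and green zone on the wrist picture: angle (rad) of needle short of the green centre, about the dial centre"""
    c=snap('wrist',f);h=cv2.cvtColor(c['color'],cv2.COLOR_RGB2HSV)
    wm=((h[...,1]<40)&(h[...,2]>225)).astype(np.uint8)
    return c,h
E
python3 - <<'E'
from h import *
c=snap('wrist','w4');h=cv2.cvtColor(c['color'],cv2.COLOR_RGB2HSV)
g=(abs(h[...,0].astype(int)-60)<15)&(h[...,1]>120);r=((h[...,0]<5)|(h[...,0]>175))&(h[...,1]>120)
for m in (g,r):
    n,l,s,ce=cv2.connectedComponentsWithStats(m.astype(np.uint8)); print([(s[i].tolist(),ce[i].round(1).tolist()) for i in range(1,n) if s[i,4]>15])
o=get_obs();print(o['ft_force'],o['position'],o['grip_width'])
a=c['color'][60:400,240:640,::-1];cv2.imwrite('pics/v4.png',cv2.resize(a,None,fx=1.5,fy=1.5))
E
```

```text
[([518, 253, 25, 13, 240], [529.4, 258.8])]
[([465, 292, 51, 22, 245], [490.4, 302.6])]
[ 0.61600506  6.37278749 -2.90561177] [0.49129261 0.19271049 0.03687824] 0.18236841576145754
```

View pics/v4.png

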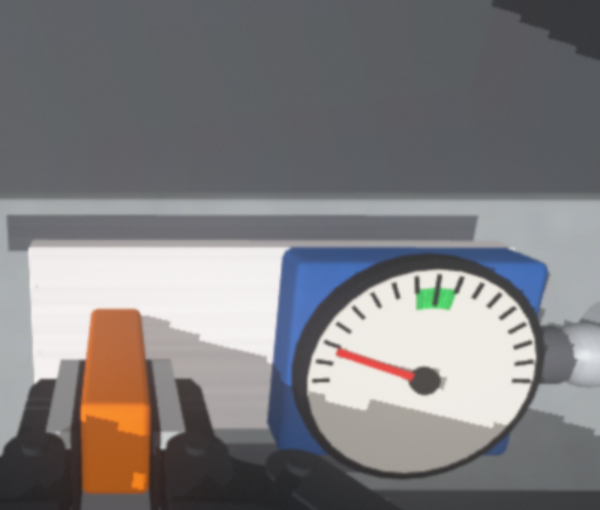

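The needle tip at (337,350) is still at rest, and the green zone is at (436,298), so there's no contact yet. I'll go on in small steps and compute the needle angle in the dial plane.

```bash
python3 - <<'E'
s=open('h.py').read().split('def needle')[0]+'''
def needle(name='wrist'):
    """needle reading, rad: red needle's direction against the green zone's, in the dial plane"""
    o=get_obs();c=camera(name)
    if name=='wrist':
        M=c['tool_from_camera'];R=Ro.from_quat(o['ee_rot']).as_matrix();A=R@M[:3,:3];C=R@M[:3,3]+o['position']
    else: A=c['R'].T;C=-A@c['t']
    h=cv2.cvtColor(c['color'],cv2.COLOR_RGB2HSV)
    def pts(m):
        n,l,s,ce=cv2.connectedComponentsWithStats(m.astype(np.uint8),connectivity=8)
        best=None
        for i in range(1,n):
            if s[i,4]<8: continue
            v,u=np.nonzero(l==i);d=A@np.stack([(u-c['cx'])/c['fx'],(v-c['cy'])/c['fy'],np.ones(len(u))])
            P=(C[:,None]+d*(.052-C[2])/d[2])[:2].T; q=(P-CT)@Ro.from_euler('z',CY).as_matrix()[:2,:2]*1e3
            m0=q.mean(0)
            if abs(m0[0])<40 and 40<m0[1]<130 and (best is None or len(q)>len(best)): best=q
        return best
    g=pts((abs(h[...,0].astype(int)-60)<15)&(h[...,1]>110));r=pts(((h[...,0]<6)|(h[...,0]>174))&(h[...,1]>110))
    d=np.linalg.svd(r-r.mean(0),full_matrices=False)[2][0]; e=r.mean(0)
    # hub: 27 mm in from the zone along -x (zone stands straight at +x of hub)
    hub=g.mean(0)-[HUB,0]
    if d@(e-hub)<0: d=-d
    a=1.25-np.arctan2(d[1],d[0])
    print('needle',round(a,3),'g',g.mean(0).round(1),'r',e.round(1),'d',d.round(3),'ft',o['ft_force'].round(1),'pos',o['position'].round(4))
    return a
HUB=20.
'''
open('h.py','w').write(s)
E
python3 -c "from h import *;needle()"
```

```text
needle 0.017 g [29. 86.] r [ 9.7 98.7] d [0.331 0.944] ft [ 0.6  6.4 -2.9] pos [0.4913 0.1927 0.0369]
```

To row units: 0.003 m is 0.006, 0.002 m is 0.004.

move_arm(
  plan=[
    {"delta_pos":[0,0.002,0],"turn":[0,0,0],"fingers":0.9},
    {"delta_pos":[0,0.004,0],"turn":[0,0,0],"fingers":0.9},
    {"delta_pos":[0,0.006,0],"turn":[0,0,0],"fingers":0.9},
    {"delta_pos":[0,0.006,0],"turn":[0,0,0],"fingers":0.9},
  ],
)

```text
clock: 6.15
position: [0.4915, 0.1904, 0.0369]
ee_rot: [0.998, 0.058, 0.001, -0.002]
ft_force: [0.6, 9.8, -4.6]
grip_width: 0.18
grasp_force: 28.0
```

```bash
python3 -c "from h import *;needle()"
```

```text
needle 0.573 g [29.  83.6] r [16.7 92.1] d [0.779 0.627] ft [ 0.6  9.8 -4.6] pos [0.4915 0.1904 0.0369]
```

To row units: 0.003 m is 0.006, 0.002 m is 0.004.

move_arm(
  plan=[
    {"delta_pos":[0,0.002,0],"turn":[0,0,0],"fingers":0.9},
    {"delta_pos":[0,0.004,0],"turn":[0,0,0],"fingers":0.9},
    {"delta_pos":[0,0.006,0],"turn":[0,0,0],"fingers":0.9},
    {"delta_pos":[0,0.006,0],"turn":[0,0,0],"fingers":0.9},
    {"delta_pos":[0,0.006,0],"turn":[0,0,0],"fingers":0.9},
  ],
)

```text
clock: 6.82
position: [0.4918, 0.1878, 0.0369]
ee_rot: [0.998, 0.058, 0.001, -0.002]
ft_force: [1.6, 9.9, -5.5]
grip_width: 0.184
grasp_force: 27.9
```

```bash
python3 -c "from h import *;needle()"
```

```text
needle 1.149 g [29.1 78.3] r [20.  81.5] d [0.995 0.101] ft [ 1.6  9.9 -5.5] pos [0.4918 0.1878 0.0369]
```

To row units: 0.0005 m is 0.001.

move_arm(
  plan=[
    {"delta_pos":[0,0.001,0],"turn":[0,0,0],"fingers":0.9},
    {"delta_pos":[0,0.001,0],"turn":[0,0,0],"fingers":0.9},
  ],
)

```text
clock: 7.12
position: [0.4919, 0.1874, 0.0369]
ee_rot: [0.998, 0.058, 0.001, -0.002]
ft_force: [0.7, 10.5, -5.4]
grip_width: 0.178
grasp_force: 27.9
```

```bash
python3 -c "from h import *;needle()"
```

```text
needle 1.221 g [29.  83.5] r [19.9 79.9] d [1.    0.029] ft [ 0.7 10.5 -5.4] pos [0.4919 0.1874 0.0369]
```

To row units: -0.07 m is -0.14, -0.03 m is -0.06.

move_arm(
  plan=[
    {"delta_pos":[0,0,0],"turn":[0,0,0],"fingers":0.75},
    {"delta_pos":[0,0,0],"turn":[0,0,0],"fingers":0.65},
    {"delta_pos":[0,0,0],"turn":[0,0,0],"fingers":0.5},
    {"delta_pos":[0,0,0],"turn":[0,0,0],"fingers":0.5},
    {"delta_pos":[0,0,-0.06],"turn":[0,0,0],"fingers":0.5},
    {"delta_pos":[0,0,-0.14],"turn":[0,0,0],"fingers":0.5},
    {"delta_pos":[0,0,-0.14],"turn":[0,0,0],"fingers":0.5},
    {"delta_pos":[0,0,-0.14],"turn":[0,0,0],"fingers":0.5},
  ],
)

```text
clock: 8.18
position: [0.4918, 0.1842, 0.1061]
ee_rot: [0.998, 0.057, -0.0, 0.0]
ft_force: [-0.1, 0.0, -0.3]
grip_width: 0.5
grasp_force: 0.0
```

```bash
python3 -c "from h import *;needle()"
```

```text
needle 1.223 g [28.6 83. ] r [19.4 79.5] d [1.    0.027] ft [-0.1  0.  -0.3] pos [0.4918 0.1842 0.1061]
```

```bash
sed -i 's/np.array(\[.5075,.0232\])/np.array([.509,.024])/' h.py; python3 -c "from h import *;to(comp(0,0),.13,96.5)"
```

```text
d [-0.0008  0.1611 -0.0242] turn [-6.0000e-04  1.4000e-03 -1.5706e+00] ft [-0.29 -0.37 -0.89] w 0.498261914528497 t 8.225
```

To row units: 0.161 m is 0.322, 0.16 m is 0.32, -1.571 rad is -0.5001.

move_arm(
  plan=[
    {"delta_pos":[0,0.02,-0.048],"turn":[0,0,-0.0541],"fingers":0.35},
    {"delta_pos":[0,0.06,-0.048],"turn":[0,0,-0.1082],"fingers":0.35},
    {"delta_pos":[0,0.1,-0.048],"turn":[0,0,-0.1623],"fingers":0.35},
    {"delta_pos":[0,0.14,-0.048],"turn":[0,0,-0.2165],"fingers":0.35},
    {"delta_pos":[0,0.18,-0.048],"turn":[0,0,-0.2706],"fingers":0.35},
    {"delta_pos":[0,0.22,-0.048],"turn":[0,0,-0.3247],"fingers":0.35},
    {"delta_pos":[0,0.26,-0.048],"turn":[0,0,-0.382],"fingers":0.35},
    {"delta_pos":[0,0.3,-0.048],"turn":[0,0,-0.4393],"fingers":0.35},
    {"delta_pos":[0,0.32,-0.048],"turn":[0,0,-0.4997],"fingers":0.35},
    {"delta_pos":[0,0.322,-0.048],"turn":[0,0,-0.5001],"fingers":0.35},
    {"delta_pos":[0,0.322,-0.048],"turn":[0,0,-0.5001],"fingers":0.35},
  ],
)

```text
clock: 9.6
position: [0.51, 0.0251, 0.1301]
ee_rot: [0.667, 0.745, -0.0, -0.0]
ft_force: [-0.0, 1.1, -0.8]
grip_width: 0.653
grasp_force: 0.0
```

```bash
python3 - <<'E'
from h import *
to(comp(0,0),.13,96.5); o=get_obs(); c=snap('wrist','w5'); M=c['tool_from_camera'];R=Ro.from_quat(o['ee_rot'])
v,u=np.mgrid[0:480,0:640];s=c['range_z'];P=np.stack([(u-c['cx'])/c['fx']*s,(v-c['cy'])/c['fy']*s,s],-1)@M[:3,:3].T+M[:3,3]
W=R.apply(P.reshape(-1,3)).reshape(P.shape)+o['position']
m=(abs(W[...,2]-.085)<.004)&(np.linalg.norm(W[...,:2]-CT,axis=-1)<.025)&(s>0)
q=W[m][:,:2];print(m.sum(),(q.min(0)+q.max(0))/2,np.ptp(q,axis=0),cv2.minEnclosingCircle(q.astype(np.float32)),'uv',u[m].min(),u[m].max(),v[m].min(),v[m].max())
print('tool',P[m].min(0),P[m].max(0))
E
```

```text
d [-0.001  -0.0011  0.0001] turn [-0.0008 -0.0004 -0.0033] ft [-0.02  1.09 -0.82] w 0.6527639695532718 t 9.6
2050 [0.51063828 0.02434021] [0.02957257 0.02989357] ((0.5107519030570984, 0.02437603659927845), 0.015215910039842129) uv 291 342 239 289
tool [-0.01559943 -0.01381048  0.04260741] [0.01415348 0.01535349 0.04909066]
```

View pics/w5.png

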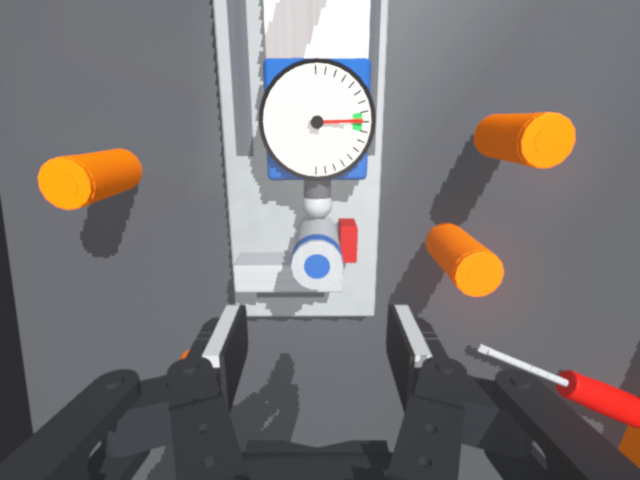

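The wrist view shows the master top at (317,266) between the open pads and the needle on the green zone at (345,122). Both wrist views put the master at (0.5107, 0.0244). Now I'll lower and grip.

move_arm(
  plan=[
    {"delta_pos":[-0.0014,0,0.06],"turn":[0,0,0],"fingers":0.35},
    {"delta_pos":[-0.0014,0,0.12],"turn":[0,0,0],"fingers":0.35},
    {"delta_pos":[-0.0014,0,0.18],"turn":[0,0,0],"fingers":0.35},
    {"delta_pos":[-0.0014,0,0.208],"turn":[0,0,0],"fingers":0.35},
    {"delta_pos":[-0.0014,0,0.208],"turn":[0,0,0],"fingers":0.35},
  ],
)

```text
clock: 10.28
position: [0.51, 0.0244, 0.0262]
ee_rot: [0.666, 0.746, -0.0, -0.001]
ft_force: [0.4, 0.7, 0.0]
grip_width: 0.655
grasp_force: 0.0
```

move_arm(
  plan=[
    {"delta_pos":[0,0,0],"turn":[0,0,0],"fingers":0.5},
    {"delta_pos":[0,0,0],"turn":[0,0,0],"fingers":0.6},
    {"delta_pos":[0,0,0],"turn":[0,0,0],"fingers":0.7},
    {"delta_pos":[0,0,0],"turn":[0,0,0],"fingers":0.8},
    {"delta_pos":[0,0,0],"turn":[0,0,0],"fingers":0.8},
  ],
  force=25,
)

```text
clock: 10.9
position: [0.5108, 0.0239, 0.0275]
ee_rot: [0.666, 0.746, 0.0, 0.001]
ft_force: [-2.7, 0.5, 7.3]
grip_width: 0.345
grasp_force: 24.6
```

```bash
sed -i 's/np.array(\[.509,.024\])/np.array([.5107,.0245])/' h.py;python3 -c "from h import *;to(comp(0,0),.026,96.5);needle()"
```

```text
d [ 0.0007 -0.0001  0.0015] turn [0.001  0.0006 0.0004] ft [-2.69  0.49  7.29] w 0.34493493437570744 t 10.9
needle 1.223 g [23.6 74.7] r [15.5 77.7] d [1.    0.027] ft [-2.7  0.5  7.3] pos [0.5108 0.0239 0.0275]
```

To row units: -0.12 m is -0.24, -0.1 m is -0.2.

move_arm(
  plan=[
    {"delta_pos":[0,0,-0.006],"turn":[0,0,0],"fingers":0.8},
    {"delta_pos":[0,0,-0.016],"turn":[0,0,0],"fingers":0.8},
    {"delta_pos":[0,0,-0.028],"turn":[0,0,0],"fingers":0.8},
    {"delta_pos":[0,0,-0.04],"turn":[0,0,0],"fingers":0.8},
    {"delta_pos":[0,0,-0.052],"turn":[0,0,0],"fingers":0.8},
    {"delta_pos":[0,0,-0.068],"turn":[0,0,0],"fingers":0.8},
    {"delta_pos":[0,0,-0.12],"turn":[0,0,0],"fingers":0.8},
    {"delta_pos":[0,0,-0.2],"turn":[0,0,0],"fingers":0.8},
    {"delta_pos":[0,0,-0.24],"turn":[0,0,0],"fingers":0.8},
    {"delta_pos":[0,0,-0.24],"turn":[0,0,0],"fingers":0.8},
  ],
)

```text
clock: 12.2
position: [0.5116, 0.0242, 0.1484]
ee_rot: [0.666, 0.746, 0.001, 0.002]
ft_force: [-0.5, 0.3, -4.6]
grip_width: 0.343
grasp_force: 25.8
```

```bash
python3 - <<'E'
from h import *
needle()
to(tray(0,0),.147,13.5);to(tray(0,0),.147,96.5);to(tray(0,0),.147,-166.5)
E
```

```text
needle 0.01 g [24.  77.5] r [ 4.9 91.3] d [0.325 0.946] ft [-0.5  0.3 -4.6] pos [0.5116 0.0242 0.1484]
d [-3.185e-01 -1.160e-02  1.000e-04] turn [ 1.400e-03 -4.000e-04  1.449e+00] ft [ 0.58  0.04 -3.3 ] w 0.349228309686349 t 12.25
d [-3.185e-01 -1.160e-02  1.000e-04] turn [0.0012 0.0006 0.0004] ft [ 0.58  0.04 -3.3 ] w 0.349228309686349 t 12.25
d [-3.185e-01 -1.160e-02  1.000e-04] turn [ 4.0000e-04  1.5000e-03 -1.6925e+00] ft [ 0.58  0.04 -3.3 ] w 0.349228309686349 t 12.25
```

To row units: -0.22 m is -0.44, -0.08 m is -0.16, 1.449 rad is 0.4612.

move_arm(
  plan=[
    {"delta_pos":[-0.04,0,0],"turn":[0,0,0.0509],"fingers":0.8},
    {"delta_pos":[-0.1,0,0],"turn":[0,0,0.1019],"fingers":0.8},
    {"delta_pos":[-0.16,0,0],"turn":[0,0,0.1528],"fingers":0.8},
    {"delta_pos":[-0.22,0,0],"turn":[0,0,0.2037],"fingers":0.8},
    {"delta_pos":[-0.28,0,0],"turn":[0,0,0.2546],"fingers":0.8},
    {"delta_pos":[-0.34,-0.006,0],"turn":[0,0,0.3056],"fingers":0.8},
    {"delta_pos":[-0.4,-0.012,0],"turn":[0,0,0.3565],"fingers":0.8},
    {"delta_pos":[-0.44,-0.02,0],"turn":[0,0,0.4074],"fingers":0.8},
    {"delta_pos":[-0.44,-0.02,0],"turn":[0,0,0.4612],"fingers":0.8},
    {"delta_pos":[-0.44,-0.02,0],"turn":[0,0,0.4612],"fingers":0.8},
    {"delta_pos":[-0.44,-0.02,0],"turn":[0,0,0.4612],"fingers":0.8},
  ],
)

```text
clock: 13.62
position: [0.5252, -0.1952, 0.1459]
ee_rot: [0.993, 0.12, -0.0, -0.0]
ft_force: [0.1, 0.2, -3.4]
grip_width: 0.343
grasp_force: 25.7
```

```bash
python3 - <<'E'
from h import *
o=get_obs(); c=snap('wrist','w6'); M=c['tool_from_camera'];R=Ro.from_quat(o['ee_rot'])
v,u=np.mgrid[0:480,0:640];s=c['range_z'];P=np.stack([(u-c['cx'])/c['fx']*s,(v-c['cy'])/c['fy']*s,s],-1)@M[:3,:3].T+M[:3,3]
W=R.apply(P.reshape(-1,3)).reshape(P.shape)+o['position']
h=cv2.cvtColor(c['color'],cv2.COLOR_RGB2HSV)
b=(abs(h[...,0].astype(int)-110)<12)&(h[...,1]>120)&(np.linalg.norm(W[...,:2]-TT,axis=-1)<.06)&(s>0)
n,l,st,ce=cv2.connectedComponentsWithStats(b.astype(np.uint8));i=1+st[1:,4].argmax();b=l==i
r=cv2.minAreaRect((W[b][:,:2]*1e3).astype(np.float32));print('blue',st[i],r,W[b][:,2].mean())
near=lambda xy:np.linalg.norm(W[...,:2]-xy,axis=-1)<.035
for n,xy,z in (('sp',tray(58,-4),.074),('sl',tray(-61,1),.054)):
    m=near(xy)&(abs(W[...,2]-z)<.004)&(s>0);print(n,m.sum(),cv2.minEnclosingCircle(W[m][:,:2].astype(np.float32)) if m.any() else '')
m=near(TT)|(abs(W[...,2]-.012)<.003)&(np.linalg.norm(W[...,:2]-TT,axis=-1)<.12)&(h[...,1]>150)&(abs(h[...,0].astype(int)-28)<8)
y=(abs(W[...,2]-.012)<.003)&(np.linalg.norm(W[...,:2]-TT,axis=-1)<.12)&(h[...,1]>150)&(abs(h[...,0].astype(int)-28)<8)
print('tray',y.sum(),cv2.minAreaRect((W[y][:,:2]*1e3).astype(np.float32)))
E
```

```text
blue [ 408  205   70   61 3782] ((537.9521484375, -295.826904296875), (51.3017692565918, 52.506263732910156), 13.291617393493652) 0.0039019338587025785
sp 2023 ((0.5962609052658081, -0.28393471240997314), 0.015346299856901169)
sl 1197 ((0.47866183519363403, -0.30663830041885376), 0.015621453523635864)
tray 3813 ((537.9783325195312, -294.2981872558594), (185.8450469970703, 66.91181945800781), 13.603497505187988)
```

View pics/w6.png

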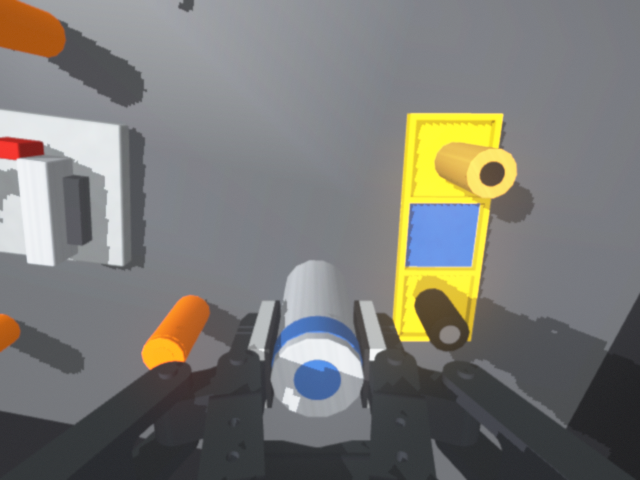

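The wrist view shows the master upright in the jaws and the tray with the blue cell at (443,236), brass at (490,172) and the black sleeve at (450,333).

```bash
sed -i 's/np.array(\[.5353,-.2939\])/np.array([.538,-.2945])/' h.py;python3 -c "from h import *;to(tray(0,0),.018,13.5)"
```

```text
d [-0.0112  0.0995  0.128 ] turn [-0.0005  0.0006  0.0041] ft [-0.01  0.31 -3.37] w 0.34362999557156887 t 13.675
```

To row units: 0.128 m is 0.256, 0.0995 m is 0.199, 0.004 rad is 0.0013.

move_arm(
  plan=[
    {"delta_pos":[-0.01,0.06,0],"turn":[0,0,0.0013],"fingers":0.8},
    {"delta_pos":[-0.018,0.12,0],"turn":[0,0,0.0013],"fingers":0.8},
    {"delta_pos":[-0.022,0.17,0],"turn":[0,0,0.0013],"fingers":0.8},
    {"delta_pos":[-0.022,0.199,0.04],"turn":[0,0,0.0013],"fingers":0.8},
    {"delta_pos":[-0.022,0.199,0.1],"turn":[0,0,0.0013],"fingers":0.8},
    {"delta_pos":[-0.022,0.199,0.16],"turn":[0,0,0.0013],"fingers":0.8},
    {"delta_pos":[-0.022,0.199,0.21],"turn":[0,0,0.0013],"fingers":0.8},
    {"delta_pos":[-0.022,0.199,0.24],"turn":[0,0,0.0013],"fingers":0.8},
    {"delta_pos":[-0.022,0.199,0.252],"turn":[0,0,0.0013],"fingers":0.8},
    {"delta_pos":[-0.022,0.199,0.254],"turn":[0,0,0.0013],"fingers":0.8},
    {"delta_pos":[-0.022,0.199,0.256],"turn":[0,0,0.0013],"fingers":0.8},
  ],
)

```text
clock: 15.05
position: [0.5387, -0.2954, 0.0195]
ee_rot: [0.993, 0.116, 0.001, 0.0]
ft_force: [0.0, 0.6, -2.9]
grip_width: 0.347
grasp_force: 25.8
```

To row units: 0.001 m is 0.002.

move_arm(
  plan=[
    {"delta_pos":[0,0,0.002],"turn":[0,0,0],"fingers":0.8},
    {"delta_pos":[0,0,0.002],"turn":[0,0,0],"fingers":0.8},
  ],
)

```text
clock: 15.3
position: [0.5382, -0.2953, 0.0179]
ee_rot: [0.993, 0.116, 0.0, 0.0]
ft_force: [-0.5, -0.5, -3.0]
grip_width: 0.345
grasp_force: 25.8
```

To row units: 0.0015 m is 0.003, 0.001 m is 0.002.

move_arm(
  plan=[
    {"delta_pos":[0,0,0.002],"turn":[0,0,0],"fingers":0.8},
    {"delta_pos":[0,0,0.003],"turn":[0,0,0],"fingers":0.8},
    {"delta_pos":[0,0,0.003],"turn":[0,0,0],"fingers":0.8},
  ],
)

```text
clock: 15.68
position: [0.5382, -0.2952, 0.0166]
ee_rot: [0.993, 0.116, 0.0, 0.0]
ft_force: [0.2, 0.7, 2.8]
grip_width: 0.35
grasp_force: 26.2
```

To row units: -0.1 m is -0.2, -0.07 m is -0.14.

move_arm(
  plan=[
    {"delta_pos":[0,0,0],"turn":[0,0,0],"fingers":0.6},
    {"delta_pos":[0,0,0],"turn":[0,0,0],"fingers":0.5},
    {"delta_pos":[0,0,0],"turn":[0,0,0],"fingers":0.4},
    {"delta_pos":[0,0,0],"turn":[0,0,0],"fingers":0.35},
    {"delta_pos":[0,0,-0.06],"turn":[0,0,0],"fingers":0.35},
    {"delta_pos":[0,0,-0.14],"turn":[0,0,0],"fingers":0.35},
    {"delta_pos":[0,0,-0.2],"turn":[0,0,0],"fingers":0.35},
    {"delta_pos":[0,0,-0.2],"turn":[0,0,0],"fingers":0.35},
  ],
)

```text
clock: 16.68
position: [0.5395, -0.2958, 0.1189]
ee_rot: [0.993, 0.116, 0.002, 0.001]
ft_force: [0.5, 0.7, -0.1]
grip_width: 0.647
grasp_force: 0.0
```

```bash
python3 - <<'E'
from h import *
o=get_obs(); c=snap('wrist','w7'); M=c['tool_from_camera'];R=Ro.from_quat(o['ee_rot'])
v,u=np.mgrid[0:480,0:640];s=c['range_z'];P=np.stack([(u-c['cx'])/c['fx']*s,(v-c['cy'])/c['fy']*s,s],-1)@M[:3,:3].T+M[:3,3]
W=R.apply(P.reshape(-1,3)).reshape(P.shape)+o['position']
for n,xy,z in (('sp',tray(58,-4),.074),('ma',tray(0,0),.074)):
    m=(np.linalg.norm(W[...,:2]-xy,axis=-1)<.028)&(abs(W[...,2]-z)<.004)&(s>0);q,r=cv2.minEnclosingCircle(W[m][:,:2].astype(np.float32));print(n,m.sum(),q,r,(Ro.from_euler('z',-TY).as_matrix()[:2,:2]@(q-TT)*1e3).round(1))
    if n=='sp': to(q,.017,13.5)
E
```

```text
sp 2537 (0.5962768793106079, -0.2843126356601715) 0.015030263923108578 [59.  -3.7]
d [0.0586 0.0023 0.1001] turn [ 0.0015 -0.0014 -0.0039] ft [-1.29 -0.24 -0.09] w 0.6478100698738765 t 16.725
ma 2061 (0.5387834310531616, -0.2942007780075073) 0.015517846681177616 [0.8 0.1]
```

To row units: 0.099 m is 0.198, 0.09 m is 0.18.

move_arm(
  plan=[
    {"delta_pos":[0.06,0.002,0],"turn":[0,0,0],"fingers":0.35},
    {"delta_pos":[0.1172,0.0046,0],"turn":[0,0,0],"fingers":0.35},
    {"delta_pos":[0.1172,0.0046,0.06],"turn":[0,0,0],"fingers":0.35},
    {"delta_pos":[0.1172,0.0046,0.13],"turn":[0,0,0],"fingers":0.35},
    {"delta_pos":[0.1172,0.0046,0.18],"turn":[0,0,0],"fingers":0.35},
    {"delta_pos":[0.1172,0.0046,0.198],"turn":[0,0,0],"fingers":0.35},
    {"delta_pos":[0.1172,0.0046,0.198],"turn":[0,0,0],"fingers":0.35},
    {"delta_pos":[0.1172,0.0046,0.198],"turn":[0,0,0],"fingers":0.5},
    {"delta_pos":[0.1172,0.0046,0.198],"turn":[0,0,0],"fingers":0.6},
    {"delta_pos":[0.1172,0.0046,0.198],"turn":[0,0,0],"fingers":0.7},
    {"delta_pos":[0.1172,0.0046,0.198],"turn":[0,0,0],"fingers":0.8},
    {"delta_pos":[0.1172,0.0046,0.198],"turn":[0,0,0],"fingers":0.8},
  ],
  force=25,
)

```text
clock: 18.23
position: [0.5962, -0.2842, 0.0181]
ee_rot: [0.993, 0.116, 0.001, 0.0]
ft_force: [-0.9, 0.7, 5.7]
grip_width: 0.346
grasp_force: 24.8
```

To row units: -0.13 m is -0.26, -0.11 m is -0.22.

move_arm(
  plan=[
    {"delta_pos":[0,0,-0.01],"turn":[0,0,0],"fingers":0.8},
    {"delta_pos":[0,0,-0.06],"turn":[0,0,0],"fingers":0.8},
    {"delta_pos":[0,0,-0.14],"turn":[0,0,0],"fingers":0.8},
    {"delta_pos":[0,0,-0.22],"turn":[0,0,0],"fingers":0.8},
    {"delta_pos":[0,0,-0.26],"turn":[0,0,0],"fingers":0.8},
    {"delta_pos":[0,0,-0.26],"turn":[0,0,0],"fingers":0.8},
  ],
)

```text
clock: 18.98
position: [0.596, -0.2841, 0.1479]
ee_rot: [0.993, 0.116, 0.001, 0.001]
ft_force: [0.7, -0.8, -2.9]
grip_width: 0.341
grasp_force: 25.2
```

```bash
python3 - <<'E'
from h import *
to(comp(-45,2),.147,96.5); print(get_obs()['joint_pos'])
E
```

```text
d [-0.0566 -0.3272  0.0004] turn [ 1.9000e-03 -2.0000e-04 -1.4525e+00] ft [ 0.67 -0.85 -2.89] w 0.3412034576376715 t 18.975
[ 0.6816043   0.48020127 -0.42162388  1.42440604  0.19920747  1.27736067
 -1.09406071]
```

To row units: -0.327 m is -0.654, -0.32 m is -0.64, -1.452 rad is -0.4622.

move_arm(
  plan=[
    {"delta_pos":[-0.01,-0.06,0],"turn":[0,0,-0.0477],"fingers":0.8},
    {"delta_pos":[-0.02,-0.12,0],"turn":[0,0,-0.0955],"fingers":0.8},
    {"delta_pos":[-0.03,-0.18,0],"turn":[0,0,-0.1432],"fingers":0.8},
    {"delta_pos":[-0.04,-0.24,0],"turn":[0,0,-0.191],"fingers":0.8},
    {"delta_pos":[-0.052,-0.3,0],"turn":[0,0,-0.2387],"fingers":0.8},
    {"delta_pos":[-0.064,-0.36,0],"turn":[0,0,-0.2865],"fingers":0.8},
    {"delta_pos":[-0.076,-0.44,0],"turn":[0,0,-0.3342],"fingers":0.8},
    {"delta_pos":[-0.088,-0.5,0],"turn":[0,0,-0.382],"fingers":0.8},
    {"delta_pos":[-0.1,-0.58,0],"turn":[0,0,-0.4234],"fingers":0.8},
    {"delta_pos":[-0.112,-0.64,0],"turn":[0,0,-0.4622],"fingers":0.8},
    {"delta_pos":[-0.1132,-0.654,0],"turn":[0,0,-0.4622],"fingers":0.8},
    {"delta_pos":[-0.1132,-0.654,0],"turn":[0,0,-0.4622],"fingers":0.8},
  ],
)

```text
clock: 20.48
position: [0.4649, 0.021, 0.1462]
ee_rot: [0.667, 0.745, -0.0, -0.0]
ft_force: [0.1, 0.2, -2.0]
grip_width: 0.342
grasp_force: 25.3
```

```bash
python3 - <<'E'
from h import *
to(comp(-45,3),.034,96.5)
o=get_obs(); c=snap('wrist','w8'); M=c['tool_from_camera']
v,u=np.mgrid[0:480,0:640];s=c['range_z'];P=np.stack([(u-c['cx'])/c['fx']*s,(v-c['cy'])/c['fy']*s,s],-1)@M[:3,:3].T+M[:3,3]
h=cv2.cvtColor(c['color'],cv2.COLOR_RGB2HSV)
m=(np.hypot(P[...,0],P[...,1])<.022)&(h[...,1]>90)&(abs(h[...,0].astype(int)-20)<8)&(s>0)
z=np.percentile(P[m][:,2],3);k=m&(P[...,2]<z+.004);print('top z',z,cv2.minEnclosingCircle(P[k][:,:2].astype(np.float32)))
for zz in (-.03,-.02,-.01,0,.01):
    k=m&(abs(P[...,2]-zz)<.003)
    if k.any(): print(zz,k.sum(),P[k].min(0).round(4),P[k].max(0).round(4))
# anvil face and stop in world -> comparator frame
W=Ro.from_quat(o['ee_rot']).apply(P.reshape(-1,3)).reshape(P.shape)+o['position']
Q=(W[...,:2]-CT)@Ro.from_euler('z',CY).as_matrix()[:2,:2]*1e3
k=(abs(W[...,2]-.045)<.003)&(abs(Q[...,1]+25)<20)&(Q[...,0]>-60)&(Q[...,0]<16)&(h[...,1]<40);print('anvil top',k.sum(),np.percentile(Q[k],[1,50,99],axis=0).round(1).tolist() if k.any() else '')
k=(abs(W[...,2]-.041)<.004)&(abs(Q[...,1])<25)&(Q[...,0]>5)&(h[...,1]>140);print('stop top',k.sum(),np.percentile(Q[k],[1,50,99],axis=0).round(1).tolist() if k.any() else '')
needle()
E
```

```text
d [0.0013 0.001  0.1122] turn [-0.0013 -0.0001 -0.0017] ft [ 0.11  0.18 -2.03] w 0.3421319716482398 t 20.475
top z -0.05639806791139905 ((-0.00047983546392060816, 0.0007213415228761733), 0.01585107482969761)
-0.03 503 [ 0.001  -0.0139 -0.033 ] [ 0.0152  0.0156 -0.027 ]
-0.02 422 [ 0.0011 -0.014  -0.023 ] [ 0.015   0.0155 -0.017 ]
-0.01 338 [ 0.0042 -0.0131 -0.013 ] [ 0.0149  0.0146 -0.0071]
0 285 [ 0.0035 -0.0131 -0.003 ] [0.0151 0.0151 0.003 ]
0.01 231 [-0.     -0.0137  0.007 ] [0.0147 0.0159 0.0129]
anvil top 1722 [[-54.9, -34.5], [-7.6, -22.8], [15.6, -14.9]]
stop top 775 [[15.5, -19.0], [23.3, -1.8], [101.2, 10.8]]
needle 0.008 g [23.2 77.6] r [ 4.5 91.3] d [0.323 0.946] ft [ 0.3 -1.4 -2.4] pos [0.4652 0.0205 0.1463]
```

To row units: 0.115 m is 0.23, 0.03 m is 0.06.

move_arm(
  plan=[
    {"delta_pos":[0.002,0.002,0.06],"turn":[0,0,0],"fingers":0.8},
    {"delta_pos":[0.002,0.002,0.12],"turn":[0,0,0],"fingers":0.8},
    {"delta_pos":[0.002,0.002,0.17],"turn":[0,0,0],"fingers":0.8},
    {"delta_pos":[0.002,0.002,0.21],"turn":[0,0,0],"fingers":0.8},
    {"delta_pos":[0.002,0.002,0.224],"turn":[0,0,0],"fingers":0.8},
    {"delta_pos":[0.002,0.002,0.228],"turn":[0,0,0],"fingers":0.8},
    {"delta_pos":[0.002,0.002,0.23],"turn":[0,0,0],"fingers":0.8},
    {"delta_pos":[0.002,0.002,0.23],"turn":[0,0,0],"fingers":0.8},
  ],
)

```text
clock: 21.58
position: [0.4667, 0.0223, 0.0326]
ee_rot: [0.666, 0.746, 0.0, 0.0]
ft_force: [0.2, -0.3, -1.9]
grip_width: 0.343
grasp_force: 25.3
```

To row units: 0.0015 m is 0.003, 0.001 m is 0.002.

move_arm(
  plan=[
    {"delta_pos":[0,0,0.002],"turn":[0,0,0],"fingers":0.8},
    {"delta_pos":[0,0,0.003],"turn":[0,0,0],"fingers":0.8},
    {"delta_pos":[0,0,0.003],"turn":[0,0,0],"fingers":0.8},
  ],
)

```text
clock: 21.95
position: [0.4663, 0.0224, 0.0306]
ee_rot: [0.666, 0.746, -0.0, 0.0]
ft_force: [-0.5, -0.2, -1.2]
grip_width: 0.344
grasp_force: 25.3
```

To row units: 0.001 m is 0.002.

move_arm(
  plan=[
    {"delta_pos":[0,0,0.002],"turn":[0,0,0],"fingers":0.8},
    {"delta_pos":[0,0,0.002],"turn":[0,0,0],"fingers":0.8},
  ],
)

```text
clock: 22.2
position: [0.4662, 0.0225, 0.0295]
ee_rot: [0.666, 0.746, -0.0, -0.0]
ft_force: [-0.7, 0.1, -2.5]
grip_width: 0.346
grasp_force: 25.3
```

```bash
python3 -c "from h import *;to(comp(-45,0),.029,96.5)"
```

```text
d [-0.0031 -0.0006  0.0005] turn [-0.0001 -0.     -0.0004] ft [-0.75  0.13 -2.5 ] w 0.34601815332347907 t 22.2
```

To row units: -0.0025 m is -0.005, -0.002 m is -0.004.

move_arm(
  plan=[
    {"delta_pos":[-0.002,0,0],"turn":[0,0,0],"fingers":0.8},
    {"delta_pos":[-0.004,0,0],"turn":[0,0,0],"fingers":0.8},
    {"delta_pos":[-0.005,0,0],"turn":[0,0,0],"fingers":0.8},
    {"delta_pos":[-0.005,0,0],"turn":[0,0,0],"fingers":0.8},
  ],
)

```text
clock: 22.7
position: [0.4666, 0.0199, 0.0296]
ee_rot: [0.666, 0.746, -0.0, 0.0]
ft_force: [0.2, -0.3, -1.8]
grip_width: 0.342
grasp_force: 25.3
```

To row units: -0.0005 m is -0.001.

move_arm(
  plan=[
    {"delta_pos":[-0.001,0,0],"turn":[0,0,0],"fingers":0.8},
    {"delta_pos":[-0.001,0,0],"turn":[0,0,0],"fingers":0.8},
  ],
)

```text
clock: 22.95
position: [0.4666, 0.0194, 0.0296]
ee_rot: [0.666, 0.746, -0.0, 0.0]
ft_force: [0.7, 0.0, -1.8]
grip_width: 0.344
grasp_force: 25.3
```

To row units: -0.0005 m is -0.001.

move_arm(
  plan=[
    {"delta_pos":[-0.001,0,0],"turn":[0,0,0],"fingers":0.8},
    {"delta_pos":[-0.001,0,0],"turn":[0,0,0],"fingers":0.8},
  ],
)

```text
clock: 23.2
position: [0.4666, 0.0193, 0.0296]
ee_rot: [0.666, 0.746, 0.0, -0.0]
ft_force: [-0.6, 1.9, -1.4]
grip_width: 0.345
grasp_force: 25.3
```

move_arm(
  plan=[
    {"delta_pos":[0.001,0.008,0],"turn":[0,0,0],"fingers":0.8},
    {"delta_pos":[0.001,0.016,0],"turn":[0,0,0],"fingers":0.8},
    {"delta_pos":[0.001,0.024,0],"turn":[0,0,0],"fingers":0.8},
    {"delta_pos":[0.001,0.032,0],"turn":[0,0,0],"fingers":0.8},
    {"delta_pos":[0.001,0.04,0],"turn":[0,0,0],"fingers":0.8},
    {"delta_pos":[0.001,0.04,0],"turn":[0,0,0],"fingers":0.8},
  ],
)

```text
clock: 23.95
position: [0.4868, 0.0218, 0.0296]
ee_rot: [0.666, 0.746, 0.0, 0.0]
ft_force: [0.3, -0.6, -1.7]
grip_width: 0.341
grasp_force: 25.3
```

```bash
python3 -c "from h import *;to(comp(-1,0),.029,96.5);needle()"
```

```text
d [0.     0.023  0.0006] turn [ 0.0002 -0.0001 -0.0005] ft [ 0.31 -0.64 -1.71] w 0.3410223380700871 t 23.95
needle 0.005 g [23.  77.5] r [ 4.9 92. ] d [0.32  0.947] ft [ 0.3 -0.6 -1.7] pos [0.4868 0.0218 0.0296]
```

move_arm(
  plan=[
    {"delta_pos":[0,0.006,0],"turn":[0,0,0],"fingers":0.8},
    {"delta_pos":[0,0.012,0],"turn":[0,0,0],"fingers":0.8},
    {"delta_pos":[0,0.018,0],"turn":[0,0,0],"fingers":0.8},
    {"delta_pos":[0,0.024,0],"turn":[0,0,0],"fingers":0.8},
    {"delta_pos":[0,0.03,0],"turn":[0,0,0],"fingers":0.8},
    {"delta_pos":[0,0.036,0],"turn":[0,0,0],"fingers":0.8},
    {"delta_pos":[0,0.04,0],"turn":[0,0,0],"fingers":0.8},
    {"delta_pos":[0,0.04,0],"turn":[0,0,0],"fingers":0.8},
  ],
)

```text
clock: 25.0
position: [0.5069, 0.024, 0.0297]
ee_rot: [0.666, 0.746, 0.0, 0.0]
ft_force: [-0.1, -0.9, -5.4]
grip_width: 0.34
grasp_force: 25.1
```

```bash
python3 -c "from h import *;to(comp(0,0),.029,96.5);needle()"
```

```text
d [0.0001 0.0039 0.0007] turn [ 0.0009 -0.     -0.0005] ft [-0.14 -0.94 -5.41] w 0.33972115988125456 t 25.0
needle 1.163 g [23.6 74.9] r [15.2 78.5] d [0.996 0.087] ft [-0.1 -0.9 -5.4] pos [0.5069 0.024  0.0297]
```

To row units: 0.003 m is 0.006, 0.0007 m is 0.0014.

move_arm(
  plan=[
    {"delta_pos":[0,0.002,0.0014],"turn":[0,0,0],"fingers":0.8},
    {"delta_pos":[0,0.004,0.0014],"turn":[0,0,0],"fingers":0.8},
    {"delta_pos":[0,0.006,0.0014],"turn":[0,0,0],"fingers":0.8},
    {"delta_pos":[0,0.006,0.0014],"turn":[0,0,0],"fingers":0.8},
  ],
)

```text
clock: 25.55
position: [0.5092, 0.0242, 0.029]
ee_rot: [0.666, 0.746, -0.0, -0.0]
ft_force: [-4.3, -1.6, 2.3]
grip_width: 0.342
grasp_force: 25.6
```

To row units: 0.0007 m is 0.0014.

move_arm(
  plan=[
    {"delta_pos":[0,0.0014,0],"turn":[0,0,0],"fingers":0.8},
    {"delta_pos":[0,0.0014,0],"turn":[0,0,0],"fingers":0.8},
  ],
)

```text
clock: 25.8
position: [0.5099, 0.0243, 0.0291]
ee_rot: [0.666, 0.746, -0.0, 0.0]
ft_force: [-5.3, -1.2, 2.3]
grip_width: 0.338
grasp_force: 25.7
```

To row units: 0.0005 m is 0.001.

move_arm(
  plan=[
    {"delta_pos":[0,0.001,0],"turn":[0,0,0],"fingers":0.8},
    {"delta_pos":[0,0.001,0],"turn":[0,0,0],"fingers":0.8},
  ],
)

```text
clock: 26.05
position: [0.5103, 0.0244, 0.029]
ee_rot: [0.666, 0.746, -0.0, -0.0]
ft_force: [-5.7, -1.5, 3.2]
grip_width: 0.346
grasp_force: 25.7
```

```bash
python3 -c "from h import *;needle()"
```

```text
needle 1.228 g [23.7 74.7] r [15.5 77.8] d [1.    0.022] ft [-5.7 -1.5  3.2] pos [0.5103 0.0244 0.029 ]
```

To row units: 0.0005 m is 0.001.

move_arm(
  plan=[
    {"delta_pos":[0,0.001,0],"turn":[0,0,0],"fingers":0.8},
    {"delta_pos":[0,0.001,0],"turn":[0,0,0],"fingers":0.8},
  ],
)

```text
clock: 26.35
position: [0.5104, 0.0243, 0.029]
ee_rot: [0.666, 0.746, -0.001, -0.0]
ft_force: [-7.0, -1.5, 4.9]
grip_width: 0.345
grasp_force: 26.0
```

To row units: 0.0005 m is 0.001.

move_arm(
  plan=[
    {"delta_pos":[0,0.001,0],"turn":[0,0,0],"fingers":0.8},
    {"delta_pos":[0,0.001,0],"turn":[0,0,0],"fingers":0.8},
  ],
)

```text
clock: 26.6
position: [0.5104, 0.0243, 0.029]
ee_rot: [0.666, 0.746, -0.001, -0.001]
ft_force: [-11.1, -3.5, 9.2]
grip_width: 0.342
grasp_force: 26.3
```

To row units: -0.001 m is -0.002, -0.0003 m is -0.0006.

move_arm(
  plan=[
    {"delta_pos":[0,0,-0.0006],"turn":[0,0,0],"fingers":0.66},
    {"delta_pos":[0,0,-0.0006],"turn":[0,0,0],"fingers":0.6},
    {"delta_pos":[0,0,-0.0006],"turn":[0,0,0],"fingers":0.5},
    {"delta_pos":[0,-0.002,-0.0006],"turn":[0,0,0],"fingers":0.35},
    {"delta_pos":[0,-0.002,-0.0006],"turn":[0,0,0],"fingers":0.35},
  ],
)

```text
clock: 27.22
position: [0.5107, 0.0245, 0.0293]
ee_rot: [0.666, 0.746, 0.0, 0.0]
ft_force: [-0.3, -0.3, 0.7]
grip_width: 0.651
grasp_force: 0.0
```

```bash
python3 -c "from h import *;needle()"
```

```text
needle 1.222 g [23.7 74.7] r [15.4 77.8] d [1.    0.028] ft [-0.3 -0.3  0.7] pos [0.5107 0.0245 0.0293]
```

To row units: -0.1 m is -0.2, -0.07 m is -0.14.

move_arm(
  plan=[
    {"delta_pos":[0,0,-0.06],"turn":[0,0,0],"fingers":0.35},
    {"delta_pos":[0,0,-0.14],"turn":[0,0,0],"fingers":0.35},
    {"delta_pos":[0,0,-0.2],"turn":[0,0,0],"fingers":0.35},
    {"delta_pos":[0,0,-0.2],"turn":[0,0,0],"fingers":0.35},
  ],
)

```text
clock: 27.78
position: [0.512, 0.0246, 0.1314]
ee_rot: [0.666, 0.746, 0.001, 0.002]
ft_force: [0.6, -0.1, -0.6]
grip_width: 0.65
grasp_force: 0.0
```

```bash
python3 - <<'E'
from h import *
needle()
o=get_obs(); c=snap('wrist','w9'); M=c['tool_from_camera'];R=Ro.from_quat(o['ee_rot'])
v,u=np.mgrid[0:480,0:640];s=c['range_z'];P=np.stack([(u-c['cx'])/c['fx']*s,(v-c['cy'])/c['fy']*s,s],-1)@M[:3,:3].T+M[:3,3]
W=R.apply(P.reshape(-1,3)).reshape(P.shape)+o['position']
m=(np.linalg.norm(W[...,:2]-CT,axis=-1)<.025)&(abs(W[...,2]-.085)<.004)&(s>0);q,r=cv2.minEnclosingCircle(W[m][:,:2].astype(np.float32));print(m.sum(),q,r)
to(comp(-55,0),.12,96.5)
E
```

```text
needle 1.22 g [23.8 74.5] r [15.5 77.8] d [1.   0.03] ft [ 0.6 -0.1 -0.6] pos [0.512  0.0246 0.1314]
2043 (0.5110004544258118, 0.024398403242230415) 0.015123932622373104
d [ 0.0001 -0.0547  0.0089] turn [ 0.0001  0.0004 -0.0006] ft [-0.38 -0.89 -0.02] w 0.6510236248421967 t 27.875
```

The spacer is home and the needle reads 1.22. Part of the earlier 11 N push was pad friction, though, so the push on the stop may have been only about 5 N. I'll regrip and push once more with the vertical load taken off.

```bash
python3 -c "from h import *;to([.5109,.0244],.030,96.5)"
```

```text
d [0.0001 0.0004 0.0989] turn [ 0.0001  0.0004 -0.0006] ft [-0.38 -0.89 -0.02] w 0.6510236248421967 t 27.875
```

To row units: 0.099 m is 0.198, 0.03 m is 0.06.

move_arm(
  plan=[
    {"delta_pos":[0,0,0.06],"turn":[0,0,0],"fingers":0.35},
    {"delta_pos":[0,0,0.12],"turn":[0,0,0],"fingers":0.35},
    {"delta_pos":[0,0,0.18],"turn":[0,0,0],"fingers":0.35},
    {"delta_pos":[0,0,0.198],"turn":[0,0,0],"fingers":0.35},
    {"delta_pos":[0,0,0.198],"turn":[0,0,0],"fingers":0.35},
    {"delta_pos":[0,0,0.198],"turn":[0,0,0],"fingers":0.5},
    {"delta_pos":[0,0,0.198],"turn":[0,0,0],"fingers":0.6},
    {"delta_pos":[0,0,0.198],"turn":[0,0,0],"fingers":0.7},
    {"delta_pos":[0,0,0.198],"turn":[0,0,0],"fingers":0.75},
    {"delta_pos":[0,0,0.198],"turn":[0,0,0],"fingers":0.75},
  ],
  force=22,
)

```text
clock: 29.12
position: [0.5107, 0.0243, 0.031]
ee_rot: [0.666, 0.746, -0.0, 0.0]
ft_force: [-3.8, -1.1, 5.9]
grip_width: 0.347
grasp_force: 21.4
```

To row units: -0.0005 m is -0.001.

move_arm(
  plan=[
    {"delta_pos":[0,0,-0.001],"turn":[0,0,0],"fingers":0.75},
    {"delta_pos":[0,0,-0.001],"turn":[0,0,0],"fingers":0.75},
  ],
)

```text
clock: 29.38
position: [0.5107, 0.0244, 0.031]
ee_rot: [0.666, 0.746, 0.0, 0.0]
ft_force: [-2.1, -0.7, 3.2]
grip_width: 0.346
grasp_force: 22.1
```

To row units: 0.0008 m is 0.0016, 0.0005 m is 0.001.

move_arm(
  plan=[
    {"delta_pos":[0,0.001,-0.0006],"turn":[0,0,0],"fingers":0.75},
    {"delta_pos":[0,0.0016,-0.0006],"turn":[0,0,0],"fingers":0.75},
    {"delta_pos":[0,0.0016,-0.0006],"turn":[0,0,0],"fingers":0.75},
  ],
)

```text
clock: 29.75
position: [0.5107, 0.0244, 0.031]
ee_rot: [0.666, 0.746, -0.001, -0.0]
ft_force: [-5.4, -1.3, 6.1]
grip_width: 0.341
grasp_force: 22.6
```

To row units: 0.0007 m is 0.0014, -0.0004 m is -0.0008.

move_arm(
  plan=[
    {"delta_pos":[0,0.0008,-0.0006],"turn":[0,0,0],"fingers":0.75},
    {"delta_pos":[0,0.0014,-0.0008],"turn":[0,0,0],"fingers":0.75},
    {"delta_pos":[0,0.0014,-0.0008],"turn":[0,0,0],"fingers":0.75},
  ],
)

```text
clock: 30.12
position: [0.5108, 0.0244, 0.0311]
ee_rot: [0.666, 0.746, -0.001, -0.001]
ft_force: [-7.2, -1.1, 6.0]
grip_width: 0.343
grasp_force: 22.5
```

To row units: 0.0009 m is 0.0018, 0.0008 m is 0.0016.

move_arm(
  plan=[
    {"delta_pos":[0,0.0008,-0.0006],"turn":[0,0,0],"fingers":0.75},
    {"delta_pos":[0,0.0016,-0.0012],"turn":[0,0,0],"fingers":0.75},
    {"delta_pos":[0,0.0018,-0.0014],"turn":[0,0,0],"fingers":0.75},
    {"delta_pos":[0,0.0018,-0.0014],"turn":[0,0,0],"fingers":0.75},
  ],
)

```text
clock: 30.62
position: [0.5108, 0.0244, 0.0311]
ee_rot: [0.666, 0.746, -0.002, -0.001]
ft_force: [-8.0, -0.4, 1.6]
grip_width: 0.346
grasp_force: 22.3
```

To row units: 0.0006 m is 0.0012, 0.0003 m is 0.0006.

move_arm(
  plan=[
    {"delta_pos":[0,0.0006,0],"turn":[0,0,0],"fingers":0.75},
    {"delta_pos":[0,0.0012,0],"turn":[0,0,0],"fingers":0.75},
    {"delta_pos":[0,0.0012,0],"turn":[0,0,0],"fingers":0.75},
  ],
)

```text
clock: 31.0
position: [0.5109, 0.0244, 0.0311]
ee_rot: [0.666, 0.746, -0.002, -0.002]
ft_force: [-10.4, -1.5, 5.6]
grip_width: 0.343
grasp_force: 22.7
```

To row units: -0.12 m is -0.24, -0.002 m is -0.004.

move_arm(
  plan=[
    {"delta_pos":[0,-0.002,0],"turn":[0,0,0],"fingers":0.66},
    {"delta_pos":[0,-0.003,0],"turn":[0,0,0],"fingers":0.6},
    {"delta_pos":[0,-0.004,0],"turn":[0,0,0],"fingers":0.5},
    {"delta_pos":[0,-0.004,0],"turn":[0,0,0],"fingers":0.35},
    {"delta_pos":[0,-0.004,0],"turn":[0,0,0],"fingers":0.35},
    {"delta_pos":[0,-0.004,-0.06],"turn":[0,0,0],"fingers":0.35},
    {"delta_pos":[0,-0.004,-0.14],"turn":[0,0,0],"fingers":0.35},
    {"delta_pos":[0,-0.004,-0.24],"turn":[0,0,0],"fingers":0.35},
    {"delta_pos":[0,-0.004,-0.24],"turn":[0,0,0],"fingers":0.35},
  ],
)

```text
clock: 32.12
position: [0.5138, 0.0249, 0.1557]
ee_rot: [0.666, 0.746, 0.002, 0.003]
ft_force: [-0.2, 0.3, -0.7]
grip_width: 0.65
grasp_force: 0.0
```

```bash
python3 - <<'E'
from h import *
needle()
o=get_obs(); c=snap('wrist','w10'); M=c['tool_from_camera'];R=Ro.from_quat(o['ee_rot'])
v,u=np.mgrid[0:480,0:640];s=c['range_z'];P=np.stack([(u-c['cx'])/c['fx']*s,(v-c['cy'])/c['fy']*s,s],-1)@M[:3,:3].T+M[:3,3]
W=R.apply(P.reshape(-1,3)).reshape(P.shape)+o['position']
m=(np.linalg.norm(W[...,:2]-CT,axis=-1)<.025)&(abs(W[...,2]-.085)<.004)&(s>0);print(cv2.minEnclosingCircle(W[m][:,:2].astype(np.float32)))
E
```

```text
needle 1.223 g [24.  74.6] r [15.6 77.7] d [1.    0.027] ft [-0.2  0.3 -0.7] pos [0.5138 0.0249 0.1557]
((0.5115205645561218, 0.024185117334127426), 0.015107769519090652)
```

View pics/w10.png

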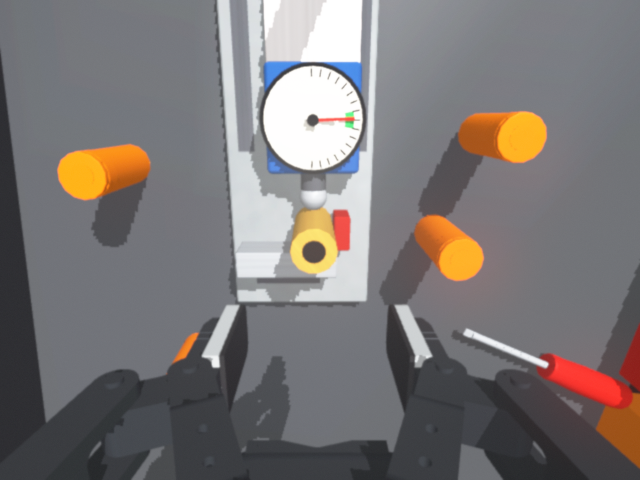

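The spacer at (314,252) stands upright against the anvil and the red stop. The needle at (335,119) is on the green zone, and nothing is touched. Handing in.

```bash
python3 -c "from h import *;print(hand_in())"
```

```text
the job is handed in; nothing more can be done
None
```

The job is handed in at about 32 s. I zeroed the comparator on the master and let go, then stood the master upright in the blue cell. The spacer was pressed home with about 10 N and the needle came back to about 1.22 rad, in the green zone, with the carriage not touched again.

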